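# Seat the rocking socket cover on the welding bench

### The job

One of the four round steel covers on the fixture block is not seated: press near the edge of the covers, with the fingertips, to find the one that rocks. Once you have felt it rock, press it down until it is fully home and flush like the others. Only press: do not lift or pry out any cover, and leave the bolt, jar, hammer and magnetic square where they are.

Things in the scene. Friction and masses are not known exactly. Their poses are not given: they have to be found in the camera images.
- block: grey fixture block bolted to the bench, 240 x 240 x 30 mm; origin at the centre of its underside on the bench, z up, x and y along its sides. Four round pockets, 83 mm wide and 8 mm deep, centred 55 mm from its middle along x and along y (+-55, +-55 mm), each hold one cover; pocket floors lie 22 mm above the bench
- cover0: one of four identical round steel covers, 80 mm across, 8 mm thick, about 0.3 kg; origin: centre of the underside, z its axis. Seated: flat on the pocket floor, top flush with the block. Unseated: level, 4 mm proud, on a 24 mm wide push-fit stud under its middle; 2 to 4 N pressed 25 to 32 mm off centre rocks it about 0.14 rad, let go it falls back; about 15 N on its middle pushes it home and it stays
- cover1: one of four identical round steel covers, 80 mm across, 8 mm thick, about 0.3 kg; origin: centre of the underside, z its axis. Seated: flat on the pocket floor, top flush with the block. Unseated: level, 4 mm proud, on a 24 mm wide push-fit stud under its middle; 2 to 4 N pressed 25 to 32 mm off centre rocks it about 0.14 rad, let go it falls back; about 15 N on its middle pushes it home and it stays
- cover2: one of four identical round steel covers, 80 mm across, 8 mm thick, about 0.3 kg; origin: centre of the underside, z its axis. Seated: flat on the pocket floor, top flush with the block. Unseated: level, 4 mm proud, on a 24 mm wide push-fit stud under its middle; 2 to 4 N pressed 25 to 32 mm off centre rocks it about 0.14 rad, let go it falls back; about 15 N on its middle pushes it home and it stays
- cover3: one of four identical round steel covers, 80 mm across, 8 mm thick, about 0.3 kg; origin: centre of the underside, z its axis. Seated: flat on the pocket floor, top flush with the block. Unseated: level, 4 mm proud, on a 24 mm wide push-fit stud under its middle; 2 to 4 N pressed 25 to 32 mm off centre rocks it about 0.14 rad, let go it falls back; about 15 N on its middle pushes it home and it stays
- bolt: loose steel bolt, 43 mm tall, standing on its 28 mm head on the middle of the block; origin under the head. Not to be disturbed
- marker_pot: paint jar, 52 mm wide, 75 mm tall, on the bench beside the block; origin at the underside's centre. Not to be disturbed
- hammer: hammer about 260 mm long lying on the bench beside the block. Not to be disturbed
- magnet: red magnetic welding square, 90 mm long, 92 mm tall, on the bench beside the block; origin at the underside's centre. Not to be disturbed
Not all that is in view belongs to the job. Leave any blue, green or pink look-alike of the cover1 alone.

How it is judged:
By the outcome, as a careful person would: the job done as asked, in the order asked, and still so for the second after the job is handed in, with the robot touching nothing.
It also fails if it takes over 58 s, if anything falls off the work surface, if the arm or the gripper's body presses on something with over 40 N, if the wrist force passes 120 N, or if a joint passes its speed limit or range.

### The arm

A 6-joint arm with a two-finger parallel gripper is mounted at the origin on the work surface. World frame = base frame: x ahead of the robot, y to its left, z up, the work surface at z = 0. Lengths are in m, angles in rad, forces in N, time in s.
With the tool pointing down it reaches from about 0.425 to 0.95 m from the base axis. Payload 3.5 kg.
Tool frame: the origin (TCP) lies at the very end of the fingers, on their centre line; the grasp point (between the pads) lies ctrl.grip_point_offset behind it (ctrl.grip_point_offset is the distance from the TCP to the grasp point, in m); z points along the fingers, y is the direction in which the jaws open and shut (so a half turn about z gives the same grasp; the last joint's range is limited). The gripper opens to 85 mm and grips with 20 to 120 N. Pads are 22 mm wide; open, the fingers measure 114 mm over their backs; the gripper's body (76 mm by 85 mm) begins 54 mm behind the grasp point. The pads swing forward as they close: fully open they stand 13 mm farther back than shut.
Start: joints at [-1.485, 0.286, 1.577, -0, 1.279, -0.15], TCP at [0.158, -0.656, 0.231] pointing down, gripper open.
Joint ranges: [-2.77, 2.77], [-0.9, 2.22], [0.21, 2.48], [-1.53, 4.67], [0.24, 2.81], [-2.84, 2.84]. Speed limits (rad/s): [2.79, 2.79, 3.14, 3.14, 3.14, 3.14].

### API

Orientations are given as a unit quaternion [x, y, z, w].
In Python, from plant import ctrl gives the robot as it stands.
- The arm moves only by the tool servo_tool, never from a script. Its argument "increments" is a list of rows, each a list of 5 numbers: the opening, from 0 (shut) to 1 (fully open), then the shift along the world's x, y, z in units of 40 mm (1.0 is 40 mm), then the turn about the world's z in units of 5 degrees (1.0 is 5 degrees). A call has exactly 10 rows; each row is the pose to reach, as a shift and turn from the pose measured when the call began; what a row does not reach only later rows make up. A row lasts 1/12 s, in which the tool goes at most 41.7 mm and 7.16 degrees, less where a joint would pass 70% of its speed; a pose out of reach is approached as far as the arm can. A call with a gripper value outside its range is refused whole. The fingers move at their own pace and stop on an object; "grip_force" is the grip in N (left out, the last holds). Time passes only in rows, so rows that repeat a pose let the fingers close, or fill a call up. It gives the time, the measured TCP pose, the force and the opening at its end, in the units of the state.
- ctrl.get_state(): the state, without advancing time (a new reading comes with each control period).
- ctrl.read_camera(name): name is "side" or "top"; returns a dict with "frame" (384x512x3 uint8, red, green, blue), "K" (3x3 intrinsics, pixels), "extrinsics" (4x4, takes a point from camera to world coordinates). Camera axes: x right, y down, z forward; pixel columns grow to the right and rows downward; lengths in m; the calibration is good to about 2 mm. A picture is of the moment at which its call begins. There is no depth.
- ctrl.sign_off(): hands the job in, once; it reports no verdict.
Trained networks look in a picture, given as the dict that the camera call returned (one of the last four; its "shot" number tells which), for a name from the list of things; names that differ only in an ending like _2 or _b are one class to them, and where a whole thing is asked for, a point or a joint stands for the part that bears it (a point fixed in the world has none). Each returns a list of dicts, best first, with "conf" (0 to 1); they miss things now and then, are a little off and sometimes report something else, mostly with a low value. They report only what shows in the picture. A call takes as long as a camera call. They do not tell look-alikes from the thing itself.
- ctrl.masks_of(picture, query): "region" (384x512 bool, what is visible of it) and "extent" ([left, top, right, bottom] in pixels, round what is visible of it).
- ctrl.landmark_of(picture, query): "centre" ([row, column] in pixels: a listed point, or the origin of a listed thing).
The state is a dict: "time": time; "qpos": joint angles; "dq": joint speeds; "joint_efforts": joint torques, N m; "eef_pos": TCP position; "tcp_rot": TCP orientation; "contact_force": force on the tool from outside, world axes, zero at the start; "wrist_torque": the same for the moment, N m; "opening": opening from 0.0 (shut) to 1.0 (fully open).
Only numpy, scipy, OpenCV 4.12 (cv2) and the standard library are available. Lean on these libraries where they do the work, as an engineer would, in place of code of your own. Each camera call takes 0.05 s, during which the arm holds its last target. There are 200 camera calls.

## Working session

There is one attempt and no reset: what is moved stays moved. The work goes in short steps, Python scripts to look and compute and a tool call to move; the robot and the scene stay as the last step left them, time stands still between calls to the robot, and variables do not carry over. Pictures are saved under pics/ and viewed, about 8 in all and at most 12, crops included, and the job is handed in when it is done.

Besides the shell and the picture viewer there is one more tool, called after "Request:" by a JSON object that holds its "fn" and its "kwargs". servo_tool: Moves the arm, as the interface text tells. Its arguments: {"type":"object","properties":{"increments":{"type":"array"},"grip_force":{"type":"number"}},"required":["increments"]}

```bash
mkdir -p pics; cat > h.py <<'E'
import numpy as np, cv2
from plant import ctrl
def ray(p,r,c,z):
    K=p["K"];T=np.array(p["extrinsics"]);d=T[:3,:3]@np.linalg.inv(K)@np.array([c,r,1.]);o=T[:3,3]
    return o+d*(z-o[2])/d[2]
def proj(p,X):
    T=np.linalg.inv(np.array(p["extrinsics"]));x=T[:3,:3]@np.array(X)+T[:3,3];u=p["K"]@x;return u[:2]/u[2]
def save(p,n,crop=None,s=1):
    f=p["frame"][:,:,::-1]
    if crop: f=f[crop[1]:crop[3],crop[0]:crop[2]]
    cv2.imwrite("pics/"+n,cv2.resize(f,None,fx=s,fy=s,interpolation=cv2.INTER_CUBIC))
E
python3 - <<'E'
from h import *
np.set_printoptions(precision=4,suppress=True)
s=ctrl.get_state();print(s,ctrl.grip_point_offset)
for n in("top","side"):
    p=ctrl.read_camera(n);save(p,n+"0.png",s=1.5);print(n,np.array(p["extrinsics"])[:3,3])
    for q,z in(("block",0),("cover0",.03),("bolt",.03),("marker_pot",0),("hammer",0.01),("magnet",0)):
        for d in ctrl.landmark_of(p,q)[:5]: print(q,d["conf"],np.round(d["centre"],1),ray(p,*d["centre"],z))
E
```

```text
{'time': 0.0, 'qpos': array([-1.485 ,  0.2872,  1.5782, -0.    ,  1.2786, -0.15  ]), 'dq': array([-0.002 ,  0.001 , -0.0016, -0.0004, -0.0007,  0.0005]), 'joint_efforts': array([  0.0002, -40.5977, -29.2626,  -0.    ,   0.0058,   0.    ]), 'eef_pos': array([ 0.1577, -0.6556,  0.2299]), 'tcp_rot': array([ 0.9931,  0.1176,  0.    , -0.0012]), 'contact_force': array([ 0.55  ,  0.0767, -0.0974]), 'wrist_torque': array([-0.0314, -0.0014,  0.012 ]), 'opening': 0.996530946109813} 0.0187
top [0.4396 0.0919 1.3539]
block 0.93 [197.8 223.1] [0.5883 0.1894 0.    ]
cover0 0.96 [228.1 228. ] [0.5029 0.1715 0.03  ]
cover0 0.96 [241.8 136.5] [0.4609 0.4164 0.03  ]
cover0 0.89 [194.8 249.2] [0.5948 0.1164 0.03  ]
cover0 0.86 [168.7 221.5] [0.6652 0.1941 0.03  ]
cover0 0.8 [296.4 176.5] [0.3186 0.3031 0.03  ]
bolt 0.43 [199.2 220.1] [0.581  0.1953 0.03  ]
marker_pot 0.59 [138.7 179.6] [0.7534 0.3171 0.    ]
hammer 0.78 [233.9 287.5] [0.4914 0.0091 0.01  ]
magnet 0.93 [171.4 144.1] [0.6578 0.4125 0.    ]
side [-0.0492  0.7183  0.6361]
block 0.92 [224.2 225.5] [0.5836 0.1871 0.    ]
cover0 0.82 [314.9 276.5] [0.303  0.3203 0.03  ]
cover0 0.77 [171.5 187.6] [0.7896 0.132  0.03  ]
cover0 0.75 [228.8 252.6] [0.5003 0.1821 0.03  ]
cover0 0.73 [314.1 172. ] [0.4316 0.4455 0.03  ]
cover0 0.66 [206.1 203.9] [0.64   0.2015 0.03  ]
bolt 0.75 [234.3 202.4] [0.5627 0.2697 0.03  ]
bolt 0.63 [214.5 225.2] [0.5807 0.1888 0.03  ]
marker_pot 0.87 [216.8 132.7] [0.7602 0.3208 0.    ]
marker_pot 0.4 [204.6 306. ] [ 0.5023 -0.0012  0.    ]
magnet 0.91 [256.5 120.7] [0.6581 0.4147 0.    ]
```

View pics/top0.png

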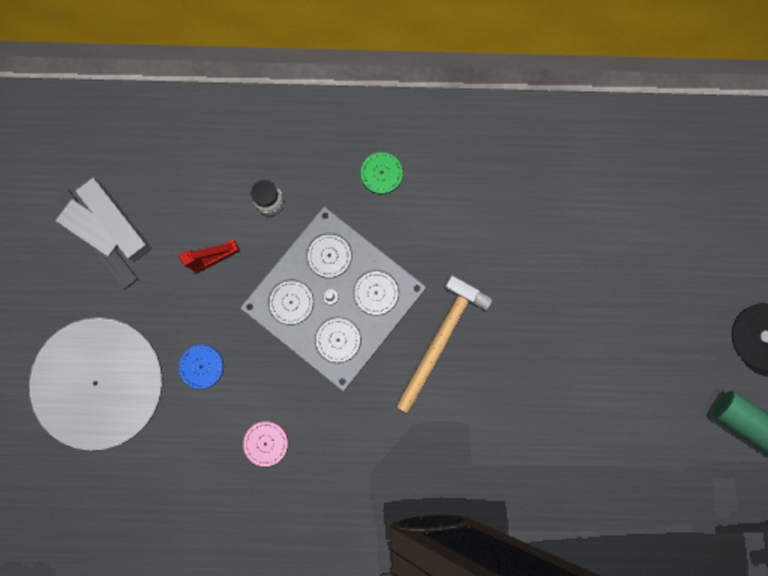

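View pics/side0.png

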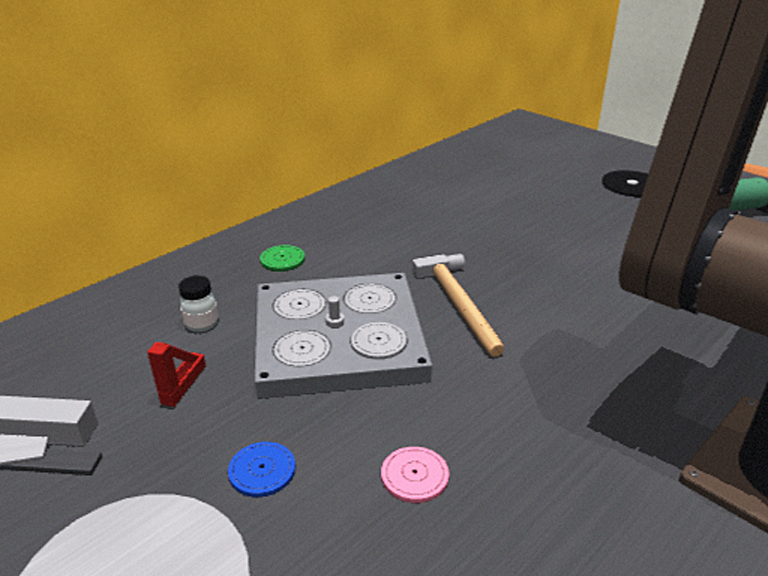

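The top view shows the grey block with four white covers (1.5x px: 330,255; 291,302; 376,292; 338,340) and the bolt at 331,297. The blue, green and pink discs on the bench are look-alikes and I'll leave them. Next I refine the block pose and crop to confirm.

```bash
python3 - <<'E'
from h import *
from scipy.optimize import least_squares
np.set_printoptions(precision=4,suppress=True)
p=ctrl.read_camera("top");q=ctrl.read_camera("side")
def covers(p,X0):
    out=[]
    for d in ctrl.masks_of(p,"cover0"):
        m=d["region"];r,c=np.nonzero(m)
        w=ray(p,r.mean(),c.mean(),.03); out.append((d["conf"],w[:2],m))
    return [o for o in out if np.linalg.norm(o[1]-X0)<.12]
X0=np.array([.583,.190])
for n,pp in(("top",p),("side",q)):
    pts=[]
    for c,w,m in covers(pp,X0): print(n,c,w,m.sum());
    m=ctrl.masks_of(pp,"block")[0]["region"].astype(np.uint8)
    if n=="top":
        m=cv2.morphologyEx(m,cv2.MORPH_CLOSE,np.ones((25,25)))
        cs=max(cv2.findContours(m,0,1)[0],key=cv2.contourArea)
        b=cv2.boxPoints(cv2.minAreaRect(cs)); B=np.array([ray(pp,y,x,.03)[:2] for x,y in b])
        ctr=B.mean(0);e=np.roll(B,-1,0)-B
        print("block",ctr,np.linalg.norm(e,axis=1),np.degrees(np.arctan2(e[:,1],e[:,0])))
save(p,"topc.png",(150,125,300,270),5);save(q,"sidec.png",(160,170,300,270),5.5)
E
```

```text
top 0.92 [0.5732 0.2665] 647
top 0.81 [0.6609 0.2002] 656
top 0.72 [0.5935 0.1132] 662
top 0.65 [0.5073 0.179 ] 716
block [0.5838 0.1894] [0.245  0.2452 0.2421 0.2409] [ -36.4054 -127.7428  142.5709   52.9255]
side 0.81 [0.5717 0.2683] 732
side 0.71 [0.5059 0.1791] 696
side 0.7 [0.6022 0.1786] 178
side 0.6 [0.5933 0.1127] 479
side 0.55 [0.66   0.1995] 581
```

View pics/sidec.png

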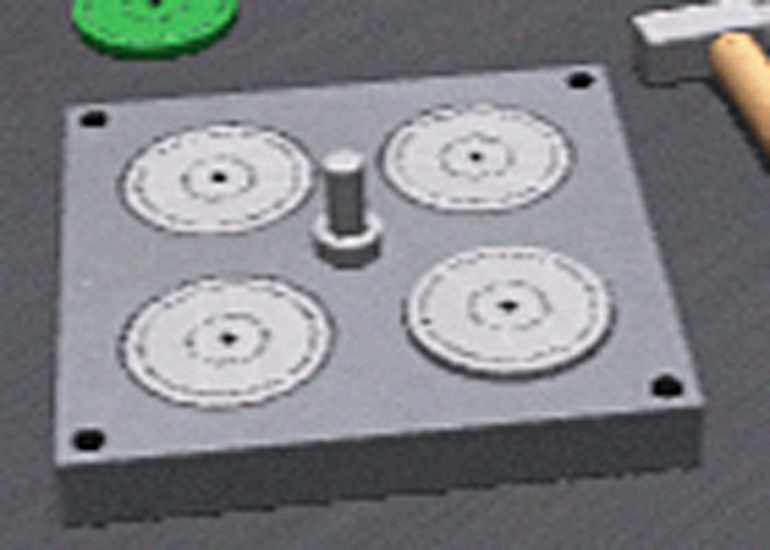

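Top-view block fit: centre (0.584, 0.190), side about 0.243 m against 0.240 given. The covers fall on a 77.5 mm radius against 77.8 mm expected. In the crop the near-right cover (crop px 510,310, world about (0.507, 0.179)) shows a visible rim, while the other three look flush. I'll probe that one first, pressing on its outer side away from the bolt.

Request:
{"fn": "servo_tool", "kwargs": {"increments": [[0, 0.7, 0.65, 0, 0], [0, 1.4, 1.3, 0, 0], [0, 2.1, 1.95, 0, 0], [0, 2.8, 2.6, 0, 0], [0, 3.5, 3.25, 0, 0], [0, 4.2, 3.9, 0, 0], [0, 4.9, 4.55, 0, 0], [0, 5.6, 5.2, 0, 0], [0, 6.3, 5.85, 0, 0], [0, 7, 6.5, 0, 0]], "grip_force": 40}}

```text
time: 1.83
eef_pos: [0.4389, -0.3948, 0.2317]
tcp_rot: [0.993, 0.118, 0.0, 0.0]
contact_force: [-0.5, -0.6, -0.3]
opening: 0.002
```

Request:
{"fn": "servo_tool", "kwargs": {"increments": [[0, 0.1, 0.92, 0, 0], [0, 0.2, 1.84, 0, 0], [0, 0.3, 2.76, 0, 0], [0, 0.4, 3.68, 0, 0], [0, 0.5, 4.6, 0, 0], [0, 0.6, 5.52, 0, 0], [0, 0.7, 6.44, 0, 0], [0, 0.8, 7.36, 0, 0], [0, 0.9, 8.28, 0, 0], [0, 1, 9.2, 0, 0]]}}

```text
time: 2.67
eef_pos: [0.4788, -0.0251, 0.2321]
tcp_rot: [0.993, 0.117, 0.001, 0.0]
contact_force: [1.4, 0.8, 0.4]
opening: -0.001
```

Request:
{"fn": "servo_tool", "kwargs": {"increments": [[0, 0, 0.8, -0.3, 0], [0, 0, 1.6, -0.6, 0], [0, 0, 2.4, -0.9, 0], [0, 0, 3.2, -1.5, 0], [0, 0, 4.0, -2.1, 0], [0, 0, 4.6, -2.8, 0], [0, 0, 5, -3.4, 0], [0, -0.07, 5, -3.9, 0], [0, -0.07, 5, -4.2, 0], [0, -0.07, 5, -4.2, 0]]}}

```text
time: 3.5
eef_pos: [0.4737, 0.1747, 0.0612]
tcp_rot: [0.993, 0.118, -0.002, 0.001]
contact_force: [-1.1, -1.0, -0.4]
opening: -0.002
```

```bash
python3 - <<'E'
from h import *
np.set_printoptions(precision=4,suppress=True)
s=ctrl.get_state();print(s["time"],s["eef_pos"],s["contact_force"],s["wrist_torque"])
q=ctrl.read_camera("side");save(q,"side2.png",(160,130,320,250),5)
E
```

```text
3.5 [0.4737 0.1747 0.0612] [-1.0805 -1.0399 -0.4322] [-0.0155 -0.0212 -0.0005]
```

View pics/side2.png

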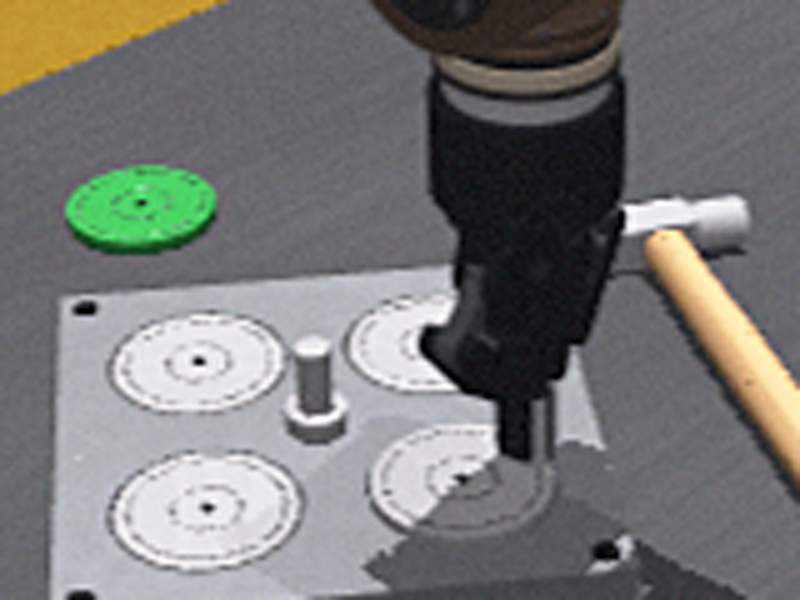

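The tip is narrow along the jaw axis, so I'll press 29 mm off centre along that axis, at (0.500, 0.207). The contact point is better defined there and no turn is needed.

Request:
{"fn": "servo_tool", "kwargs": {"increments": [[0, 0.33, 0.4, 0, 0], [0, 0.66, 0.81, 0, 0], [0, 0.66, 0.81, -0.25, 0], [0, 0.66, 0.81, -0.4, 0], [0, 0.66, 0.81, -0.5, 0], [0, 0.66, 0.81, -0.55, 0], [0, 0.66, 0.81, -0.58, 0], [0, 0.66, 0.81, -0.58, 0], [0, 0.66, 0.81, -0.58, 0], [0, 0.66, 0.81, -0.58, 0]]}}

```text
time: 4.38
eef_pos: [0.5017, 0.2068, 0.0402]
tcp_rot: [0.993, 0.117, -0.0, 0.001]
contact_force: [-0.4, 0.0, 0.6]
opening: -0.002
```

```bash
python3 - <<'E'
from h import *
np.set_printoptions(precision=4,suppress=True)
for i in range(3):
    s=ctrl.get_state();print(s["time"],s["eef_pos"],s["contact_force"],s["wrist_torque"])
    q=ctrl.read_camera("side")
E
```

```text
4.3833 [0.5017 0.2068 0.0402] [-0.37    0.0237  0.6024] [ 0.0167 -0.0054 -0.0082]
4.4333 [0.5017 0.2069 0.0402] [ 0.1239 -0.9164  0.391 ] [0.0221 0.0079 0.0241]
4.4833 [0.5017 0.2069 0.0402] [ 0.3022  0.4668 -0.3959] [ 0.0202 -0.0065  0.0036]
```

Request:
{"fn": "servo_tool", "kwargs": {"increments": [[0, 0, 0, -0.02, 0], [0, 0, 0, -0.04, 0], [0, 0, 0, -0.06, 0], [0, 0, 0, -0.08, 0], [0, 0, 0, -0.1, 0], [0, 0, 0, -0.12, 0], [0, 0, 0, -0.13, 0], [0, 0, 0, -0.13, 0], [0, 0, 0, -0.13, 0], [0, 0, 0, -0.13, 0]]}}

```text
time: 5.37
eef_pos: [0.5018, 0.207, 0.035]
tcp_rot: [0.993, 0.117, -0.0, 0.001]
contact_force: [0.6, -1.0, 0.4]
opening: 0.002
```

Request:
{"fn": "servo_tool", "kwargs": {"increments": [[0, 0, 0, -0.01, 0], [0, 0, 0, -0.02, 0], [0, 0, 0, -0.03, 0], [0, 0, 0, -0.04, 0], [0, 0, 0, -0.05, 0], [0, 0, 0, -0.05, 0], [0, 0, 0, -0.05, 0], [0, 0, 0, -0.05, 0], [0, 0, 0, -0.05, 0], [0, 0, 0, -0.05, 0]]}}

```text
time: 6.2
eef_pos: [0.5019, 0.2072, 0.0332]
tcp_rot: [0.993, 0.117, -0.0, 0.0]
contact_force: [-0.3, 2.0, 3.9]
opening: -0.001
```

```bash
cat > st.py <<'E'
from h import *
np.set_printoptions(precision=4,suppress=True)
F=[]
for i in range(4):
    s=ctrl.get_state();F.append(np.r_[s["contact_force"],s["wrist_torque"]]);q=ctrl.read_camera("side")
print(s["time"],s["eef_pos"],np.mean(F,0))
E
python3 st.py
```

```text
6.35 [0.5019 0.2072 0.0332] [-0.5011  1.9347  4.1066  0.3172  0.2077 -0.0066]
```

Request:
{"fn": "servo_tool", "kwargs": {"increments": [[0, 0, 0, -0.01, 0], [0, 0, 0, -0.02, 0], [0, 0, 0, -0.03, 0], [0, 0, 0, -0.03, 0], [0, 0, 0, -0.03, 0], [0, 0, 0, -0.03, 0], [0, 0, 0, -0.03, 0], [0, 0, 0, -0.03, 0], [0, 0, 0, -0.03, 0], [0, 0, 0, -0.03, 0]]}}

```text
time: 7.23
eef_pos: [0.5019, 0.2076, 0.0321]
tcp_rot: [0.993, 0.117, -0.0, -0.0]
contact_force: [-0.6, 3.9, 4.7]
opening: -0.002
```

```bash
python3 st.py
```

```text
7.3833 [0.5019 0.2076 0.0321] [-1.3866  3.5059  4.7223  0.5985  0.3329 -0.0306]
```

Request:
{"fn": "servo_tool", "kwargs": {"increments": [[0, 0, 0.01, -0.01, 0], [0, 0, 0.01, -0.02, 0], [0, 0, 0.01, -0.03, 0], [0, 0, 0.01, -0.04, 0], [0, 0, 0.01, -0.04, 0], [0, 0, 0.01, -0.04, 0], [0, 0, 0.01, -0.04, 0], [0, 0, 0.01, -0.04, 0], [0, 0, 0.01, -0.04, 0], [0, 0, 0.01, -0.04, 0]]}}

```text
time: 8.27
eef_pos: [0.5021, 0.2079, 0.0318]
tcp_rot: [0.993, 0.117, -0.0, 0.0]
contact_force: [-5.4, 1.1, 11.3]
opening: 0.001
```

```bash
cat >> st.py <<'E'
import sys
if len(sys.argv)>1: save(q,sys.argv[1],(200,180,300,255),8)
E
python3 st.py rock.png
```

```text
8.4167 [0.5021 0.2079 0.0319] [-5.0535  0.9216 11.9073  0.0404  0.8191 -0.0317]
```

View pics/rock.png

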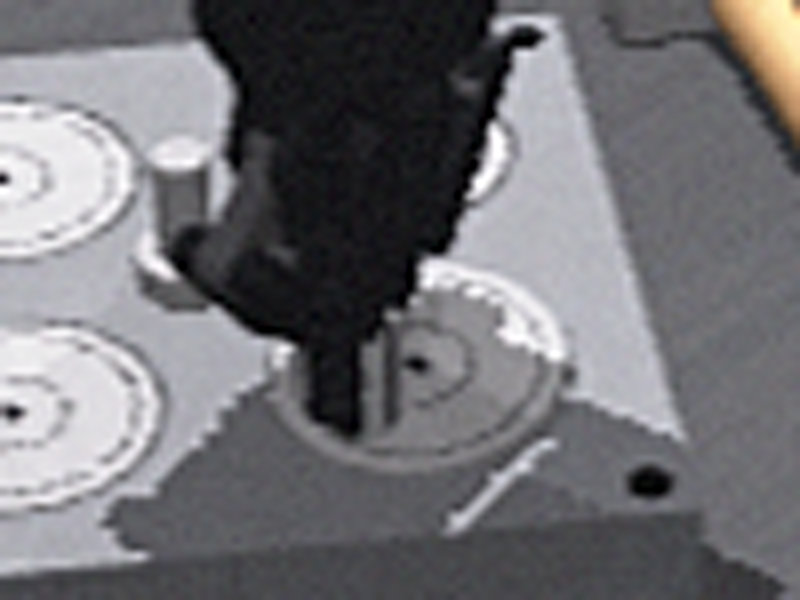

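The force rose gently (4.1 to 4.7 N) over about 1 mm of give, then went to 12 N at a hard stop, with the far rim visibly raised in the crop (565,375). The cover rocked to its stop. I'll release it and check that it falls back.

Request:
{"fn": "servo_tool", "kwargs": {"increments": [[0, 0, 0, 0.1, 0], [0, 0, 0, 0.3, 0], [0, 0, 0, 0.7, 0], [0, 0, 0, 1.1, 0], [0, 0, 0.7, 1.4, 0], [0, 0, 1.4, 1.4, 0], [0, 0, 2.1, 1.4, 0], [0, 0, 2.5, 1.4, 0], [0, 0, 2.5, 1.4, 0], [0, 0, 2.5, 1.4, 0]]}}

```text
time: 9.3
eef_pos: [0.5017, 0.3079, 0.0873]
tcp_rot: [0.993, 0.118, -0.001, 0.001]
contact_force: [-0.2, 0.3, 0.0]
opening: 0.0
```

```bash
python3 st.py rel.png; python3 - <<'E'
from h import *
p=ctrl.read_camera("top")
for d in ctrl.landmark_of(p,"cover0")[:6]: print(d["conf"],ray(p,*d["centre"],.03))
E
```

```text
9.45 [0.5019 0.3067 0.0874] [ 0.3611 -0.085  -0.135  -0.0181 -0.0156  0.0146]
0.98 [0.50961093 0.17389515 0.03      ]
0.98 [0.57665287 0.25744697 0.03      ]
0.86 [0.66900821 0.19910254 0.03      ]
0.69 [0.5993985  0.10884997 0.03      ]
0.58 [0.82371252 0.10626311 0.03      ]
0.43 [0.45998771 0.41935567 0.03      ]
```

View pics/rel.png

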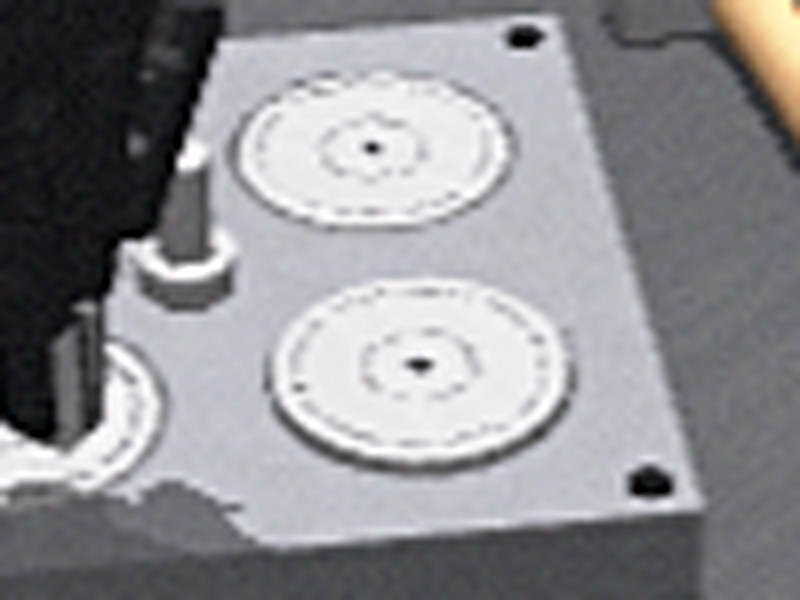

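It is level again with its rim still showing (crop 420,370). The measured drop of about 2.3 mm matches tipping about the stud edge: (28−12 mm)×0.143. That is a full rock, so now I press the centre.

Request:
{"fn": "servo_tool", "kwargs": {"increments": [[0, 0.05, -0.8, 0, 0], [0, 0.12, -1.6, 0, 0], [0, 0.12, -2.4, 0, 0], [0, 0.12, -3.0, 0, 0], [0, 0.12, -3.2, -0.2, 0], [0, 0.12, -3.2, -0.6, 0], [0, 0.12, -3.2, -0.9, 0], [0, 0.12, -3.2, -1.1, 0], [0, 0.12, -3.2, -1.2, 0], [0, 0.12, -3.2, -1.2, 0]]}}

```text
time: 10.43
eef_pos: [0.5059, 0.1793, 0.0382]
tcp_rot: [0.993, 0.117, -0.002, 0.0]
contact_force: [0.5, -0.6, 0.3]
opening: 0.005
```

Request:
{"fn": "servo_tool", "kwargs": {"increments": [[0, 0, 0, -0.03, 0], [0, 0, 0, -0.06, 0], [0, 0, 0, -0.09, 0], [0, 0, 0, -0.12, 0], [0, 0, 0, -0.15, 0], [0, 0, 0, -0.18, 0], [0, 0, 0, -0.2, 0], [0, 0, 0, -0.2, 0], [0, 0, 0, -0.2, 0], [0, 0, 0, -0.2, 0]]}}

```text
time: 11.27
eef_pos: [0.5065, 0.1796, 0.0322]
tcp_rot: [0.993, 0.117, -0.002, 0.0]
contact_force: [-3.8, 0.7, 9.0]
opening: 0.002
```

Request:
{"fn": "servo_tool", "kwargs": {"increments": [[0, 0, 0, -0.03, 0], [0, 0, 0, -0.06, 0], [0, 0, 0, -0.09, 0], [0, 0, 0, -0.12, 0], [0, 0, 0, -0.15, 0], [0, 0, 0, -0.15, 0], [0, 0, 0, -0.15, 0], [0, 0, 0, -0.15, 0], [0, 0, 0, -0.15, 0], [0, 0, 0, -0.15, 0]]}}

```text
time: 12.1
eef_pos: [0.5069, 0.1797, 0.03]
tcp_rot: [0.993, 0.117, -0.003, 0.001]
contact_force: [-9.9, -3.3, 21.3]
opening: -0.001
```

Request:
{"fn": "servo_tool", "kwargs": {"increments": [[0, 0, 0, -0.05, 0], [0, 0, 0, -0.1, 0], [0, 0, 0, -0.13, 0], [0, 0, 0, -0.15, 0], [0, 0, 0, -0.17, 0], [0, 0, 0, -0.17, 0], [0, 0, 0, -0.17, 0], [0, 0, 0, -0.17, 0], [0, 0, 0, -0.17, 0], [0, 0, 0, -0.17, 0]]}}

```text
time: 12.93
eef_pos: [0.5077, 0.1799, 0.0299]
tcp_rot: [0.993, 0.118, -0.005, 0.001]
contact_force: [-16.9, -4.0, 38.9]
opening: -0.003
```

Request:
{"fn": "servo_tool", "kwargs": {"increments": [[0, 0, 0, 0.1, 0], [0, 0, 0, 0.3, 0], [0, 0, 0, 0.7, 0], [0, 0, 0, 1.1, 0], [0, -0.5, 0, 1.7, 0], [0, -0.8, -0.7, 2.4, 0], [0, -0.8, -1.4, 3, 0], [0, -0.8, -2.2, 3.5, 0], [0, -0.8, -3, 3.5, 0], [0, -0.8, -3.6, 3.5, 0]]}}

```text
time: 13.77
eef_pos: [0.4767, 0.034, 0.1718]
tcp_rot: [0.993, 0.118, -0.002, 0.002]
contact_force: [-0.4, -0.6, -1.3]
opening: -0.0
```

Request:
{"fn": "servo_tool", "kwargs": {"increments": [[0, 0, -0.8, 0, 0], [0, 0, -1.6, 0, 0], [0, 0, -2.4, 0, 0], [0, 0, -2.8, 0, 0], [0, 0, -2.8, 0, 0], [0, 0, -2.8, 0, 0], [0, 0, -2.8, 0, 0], [0, 0, -2.8, 0, 0], [0, 0, -2.8, 0, 0], [0, 0, -2.8, 0, 0]]}}

```text
time: 14.6
eef_pos: [0.4767, -0.0771, 0.1718]
tcp_rot: [0.993, 0.119, -0.002, 0.002]
contact_force: [0.5, -0.5, 0.2]
opening: 0.002
```

```bash
python3 st.py; python3 - <<'E'
from h import *
q=ctrl.read_camera("side");save(q,"fin.png",(160,170,300,270),5.5)
p=ctrl.read_camera("top");save(p,"fint.png",s=1.2)
E
```

```text
14.75 [ 0.4767 -0.0775  0.1719] [ 0.2435 -0.233  -0.0179  0.0095 -0.0452 -0.0068]
```

View pics/fin.png

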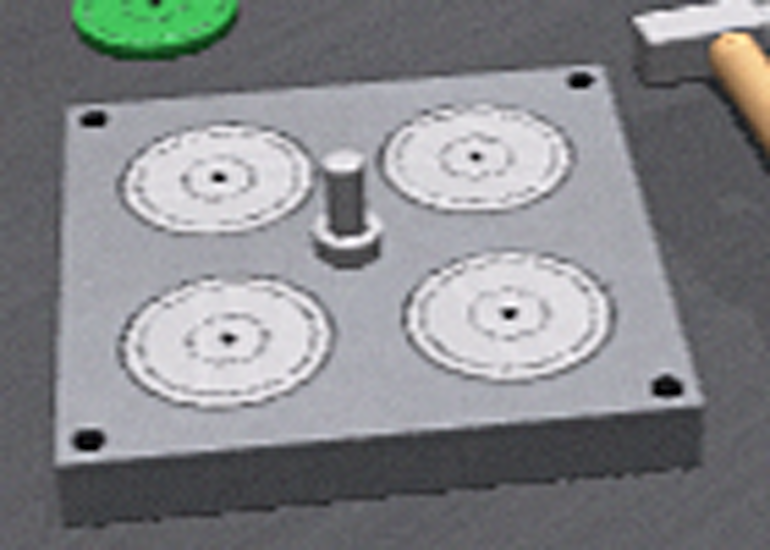

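All four covers are now flush. The pressed one (510,315) no longer shows a rim, and the bolt (347,235) and hammer are where they were.

```bash
python3 -c "
from plant import ctrl
print(ctrl.sign_off())"
```

```text
the job is handed in; nothing more can be done
None
```

The unseated cover was the one nearest the robot, at about (0.507, 0.179). I felt it rock, pressed it home, and handed the job in at about 15 s.

- **Finding it:** In the side view this cover showed a visible rim, so I pressed it first, about 29 mm off centre. It gave at 4–5 N, then stopped hard at about 12 N, above the 2–4 N you gave. The total drop was roughly 2.3 mm, which matches a full 0.14 rad rock. When I let go it fell back level, still proud.
- **Seating it:** I pressed its middle, and the fingertips went from about 34 mm to 30 mm above the bench. They stayed at 29.9 mm up to about 39 N through the tips, with a 17 N sideways component.
- **Last checks:** The final side crop shows all four covers flush, with the bolt and hammer where they were. The arm is clear and reads almost no force.

I did not probe the other three covers; I judged them seated from the pictures only. The jar and the magnetic square are outside the last crop I viewed. The arm never went near them.

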